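# Stow the drill guard panels in their clip rack

### The job

Put the three loose drill guards away in their rack: first swing the keeper bar outwards, past square to the rack's front, so that it is out of the way, then push each of the three panels along its channel through its spring clips until it is fully home against the back stop. Last, swing the keeper bar fully shut across the front of the panels; leave the hammer, the wood offcut and the can where they are.

Things in the scene. Friction and masses are not known exactly. Their poses are not given: they have to be found in the camera images.
- rack: Fixed rack: dark steel base 255 x 290, 10 thick; three green channels along its x at y = -60, 0, +60 mm, walls from x = -62 to +45 and up to 60 above the bench; open apron in front from x = -168. +x points to the back stop (face at x = +75), -x is the open front, towards the robot. Origin on the bench, middle channel. A panel is home when its origin is at x = 0 in this frame (flange face at -75)
- clips (a point): Middle of the spring clips of the middle channel (the other channels alike, 60 to either side), 41 above the bench, at x = +58 in the rack's frame: two round-nosed steel leaf springs, 10 apart, 20 to 62 above the bench. The panel's 18 mm hem is forced between them from about 20 mm short of home; resistance peaks at 7 to 12 N some 10 to 15 mm short of home, eases off in the last 6 mm, then the stop
- mouth (a point): Middle channel's mouth at x = -62 in the rack's frame, 60 above the bench (top of the channel walls). Black guides 12 apart keep each panel's skin centred there; the channel behind them is 22 wide
- panel_plain: Aluminium guard panel on edge in any of the 3 channels, 40 to 80 mm short of home; 150 long (x), skin 8 thick, a plain rectangle 95 high. Leading edge (+x): rolled upright hem 18 diameter, centred 66 ahead of origin. Trailing edge (-x): flat flange 24 wide, 6 thick, 95 high, outer face 75 behind origin: push here. Origin: centre of underside, 10 above the bench; z up. 0.2 to 0.45 kg
- panel_window: Aluminium guard panel on edge in any of the 3 channels, 40 to 80 mm short of home; 150 long (x), skin 8 thick, 85 high, with a rectangular clear window. Leading edge (+x): rolled upright hem 18 diameter, centred 66 ahead of origin. Trailing edge (-x): flat flange 24 wide, 6 thick, 85 high, outer face 75 behind origin: push here. Origin: centre of underside, 10 above the bench; z up. 0.2 to 0.45 kg
- panel_step: Aluminium guard panel on edge in any of the 3 channels, 40 to 80 mm short of home; 150 long (x), skin 8 thick, stepped: the trailing half 88 high, the leading half 62 high. Leading edge (+x): rolled upright hem 18 diameter, centred 66 ahead of origin. Trailing edge (-x): flat flange 24 wide, 6 thick, 88 high, outer face 75 behind origin: push here. Origin: centre of underside, 10 above the bench; z up. 0.2 to 0.45 kg
- keeper (a joint): Angle of the steel keeper bar about its upright post: 0 = shut across the rack's front (along the rack's -y), 8 mm clear of the flanges of home panels; grows as the bar swings outwards, away from the channels, towards the robot; 1.57 = square to the rack, along its -x. Stops at 0 and 1.9. Stays where left (0.12 N m friction). Starts at 1.06 to 1.2
- keeper_hinge (a point): Pivot of the keeper bar, 60 above the bench, at x = -88, y = +125 mm in the rack's frame. The bar is 220 long, 10 thick, 20 high (50 to 70 above the bench, free below), with a hub of 28 diameter on a post of 18 diameter. A small rest block stands at x = -69, y = -118, up to 52 high
- keeper_mid (a point): Point on the bar's centre line 100 mm from the pivot
- keeper_end (a point): Free end of the bar, on its centre line, 220 mm from the pivot
- hammer: Hammer lying on the bench, bystander; origin at the underside of its middle
- offcut: Wood offcut 120 x 45 x 35 lying on the bench, bystander; origin at the centre of its underside
- oilcan: Steel can 64 diameter, 120 high, bystander; origin at the centre of its underside
Mind the look-alikes: they are no part of the job. What is shaped like the panel_step but red is not meant. What is shaped like the panel_window but pink is not meant.

How it is judged:
On the way, in this order (a step that is already met when the one before it is completed fails the run):
1. the keeper bar is swung out past about square to the rack (over 1.45 rad) (value of joint keeper above 1.45 rad), for 0.1 s.
2. one panel is home (((x of panel_plain in the frame of rack between -0.005 and 0.006 m and z of panel_plain in the frame of rack below 0.018 m) or (x of panel_window in the frame of rack between -0.005 and 0.006 m and z of panel_window in the frame of rack below 0.018 m) or (x of panel_step in the frame of rack between -0.005 and 0.006 m and z of panel_step in the frame of rack below 0.018 m))), for 0.1 s.
3. two panels are home ((((x of panel_plain in the frame of rack between -0.005 and 0.006 m and z of panel_plain in the frame of rack below 0.018 m) and (x of panel_window in the frame of rack between -0.005 and 0.006 m and z of panel_window in the frame of rack below 0.018 m)) or ((x of panel_plain in the frame of rack between -0.005 and 0.006 m and z of panel_plain in the frame of rack below 0.018 m) and (x of panel_step in the frame of rack between -0.005 and 0.006 m and z of panel_step in the frame of rack below 0.018 m)) or ((x of panel_window in the frame of rack between -0.005 and 0.006 m and z of panel_window in the frame of rack below 0.018 m) and (x of panel_step in the frame of rack between -0.005 and 0.006 m and z of panel_step in the frame of rack below 0.018 m)))), for 0.1 s.
4. all three panels are home (x of panel_plain in the frame of rack between -0.005 and 0.006 m and z of each of panel_plain, panel_window, panel_step in the frame of rack below 0.018 m and y of panel_plain in the frame of rack between -0.08 and 0.08 m and angle between each of panel_plain, panel_window, panel_step's own z axis and vertical below 0.12 rad and angle between the x axis of each of panel_plain, panel_window, panel_step and the x axis of rack, either way round below 0.12 rad and x of panel_window in the frame of rack between -0.005 and 0.006 m and y of panel_window in the frame of rack between -0.08 and 0.08 m and x of panel_step in the frame of rack between -0.005 and 0.006 m and y of panel_step in the frame of rack between -0.08 and 0.08 m), for 0.1 s.
5. the keeper bar is shut (all of step 4 and value of joint keeper below 0.06 rad), for 0.2 s.
At the end, for the whole second after the job is handed in: All three panels stand upright in the rack's channels, at rest and fully home (within 5 mm of the back stop, within 0.12 rad of upright and of the channel's direction), and the keeper bar is shut across their front (under 0.06 rad) (all of step 5 and linear speed of each of panel_plain, panel_window, panel_step below 0.02 m/s); the robot touches nothing.
It fails at once if the hammer is moved by more than 30 mm (distance of hammer from where it was at the start of the episode above 0.03 m).
It fails at once if the wood offcut is moved by more than 30 mm (distance of offcut from where it was at the start of the episode above 0.03 m).
It fails at once if the can is moved by more than 30 mm (distance of oilcan from where it was at the start of the episode above 0.03 m).
It also fails if it takes over 72 s, if anything falls off the work surface, if the arm or the gripper's body presses on something with over 40 N, if the wrist force passes 120 N, or if a joint passes its speed limit or range.

### The arm

A 6-joint arm with a two-finger parallel gripper is mounted at the origin on the work surface. World frame = base frame: x ahead of the robot, y to its left, z up, the work surface at z = 0. Lengths are in m, angles in rad, forces in N, time in s.
With the tool pointing down it reaches from about 0.25 to 0.85 m from the base axis. Payload 12.5 kg.
Tool frame: the origin (TCP) lies between the finger pads; the fingertips stand r.tip_reach ahead of it and the grasp point (between the pads) lies 3 mm ahead of it (r.tip_reach is the distance from the TCP to the fingertips, in m); z points along the fingers, y is the line along which they close (so a half turn about z gives the same grasp; the last joint's range is limited). The gripper opens to 93 mm and grips with 3 to 60 N. Pads are 15 mm wide; open, the fingers measure 128 mm over their backs; the gripper's body (75 mm by 188 mm) begins 65 mm behind the grasp point.
Start: joints at [-0.085, 0.351, 1.652, -0, 1.139, -0.085], TCP at [0.55, 0, 0.203] pointing down, gripper open.
Joint ranges: [-2.75, 2.75], [-0.79, 2.1], [0.01, 2.65], [-1.57, 4.71], [0.07, 3.14], [-2.87, 2.87]. Speed limits (rad/s): [2.22, 2.22, 2.79, 3.14, 3.14, 3.14].

### API

Orientations are given as a unit quaternion [x, y, z, w].
In Python, from plant import r gives the robot as it stands. The module is installed in compiled form; this text tells all that it offers.
- The arm moves only by the tool carry_out, never from a script. Its argument "deltas" is a list of rows, each a list of 3 entries, a list of its own where there are three numbers: the opening, from 0 (shut) to 1 (fully open), then the shift along the tool's x, y, z as a fraction of full scale, then the turn about the tool's z as a fraction of full scale. In form: [[fingers, [tx, ty, tz], twist], ...]. A call has exactly 8 rows; each row shifts and turns the commanded pose from where the row before left it, along the tool's axes as they then stand; what a row does not reach is not made up. Full scale, the value 1, is 40 mm for a shift and 0.1 rad for a turn. A row lasts 1/10 s, in which the tool goes at most 50 mm and 8.59 degrees, less where a joint would pass 70% of its speed; a pose out of reach is approached as far as the arm can. A call with a number of a shift or a turn outside -1 to 1 is refused whole. A call with a gripper value outside its range is refused whole. The fingers move at their own pace and stop on an object; "grip_force" is the grip in N (left out, the last holds). Time passes only in rows, so rows that do not move let the fingers close, or fill a call up. It gives the time, the measured TCP pose, the force, the opening and the grip force at its end, in the units of the state.
- r.observe(): the state, without advancing time (a new reading comes with each control period).
- r.capture(name): name is "scene" or "side" or "wrist"; returns the picture (384x512x3 uint8, red, green, blue); there is no depth.
- r.get_calibration(name): a dict with "fx", "fy", "cx", "cy" (pixels), "distortion" ([k1, k2, p1, p2, k3] as OpenCV has them; the pictures are not rectified), "R" (3x3) and "t" (3): a world point X has camera coordinates R X + t. Camera axes: x right, y down, z forward; pixel columns grow to the right and rows downward; lengths in m; the calibration is good to about 2 mm. A picture is of the moment at which its call begins: read the wrist's pose just before it. get_calibration takes no time and is no camera call; for the wrist camera it gives the pose at the moment of the call.
- r.job_done(): hands the job in; it is judged then, once.
The state is a dict: "time_s": time; "joint_pos": joint angles; "joint_velocities": joint speeds; "effort": joint torques, N m; "tcp_pos": TCP position; "tcp_rot": TCP orientation; "force": force on the tool from outside, world axes, zero at the start; "ft_torque": the same for the moment, N m; "finger_gap": opening from 0.0 (shut) to 1.0 (fully open); "grip_force": force on a finger pad.
Only numpy, scipy, OpenCV 4.12 (cv2) and the standard library are available. Lean on these libraries where they do the work, as an engineer would, in place of code of your own. Each camera call takes 0.05 s, during which the arm holds its last target. There are 200 camera calls.

## Working session

There is one attempt and no reset: what is moved stays moved. The work goes in short steps, Python scripts to look and compute and a tool call to move; the robot and the scene stay as the last step left them, time stands still between calls to the robot, and variables do not carry over. Pictures are saved under pics/ and viewed, at most 13 in all, crops included, and the job is handed in when it is done.

Besides the shell and the picture viewer there is one more tool, called after "Call:" as name(argument=value, ...) on one line, values as JSON. carry_out: Moves the arm, as the interface text tells. Shift numbers are shares of 40 mm and turn numbers shares of 0.1 rad, none past 1 either way. Its arguments: {"type":"object","properties":{"deltas":{"type":"array"},"grip_force":{"type":"number"}},"required":["deltas"]}

```bash
mkdir -p pics; python3 - <<'E'
from plant import r
import cv2
for n in("scene","side"):
    cv2.imwrite(f"pics/{n}0.png",r.capture(n)[:,:,::-1])
    c=r.get_calibration(n);print(n,c)
o=r.observe();print(o,r.tip_reach)
E
```

```text
scene {'fx': 389.9648981956436, 'fy': 389.9648981956436, 'cx': 252.49766048017787, 'cy': 191.56725634220192, 'distortion': array([-0.07142217,  0.        ,  0.        ,  0.        ,  0.        ]), 'R': array([[-0.68913295,  0.72428105, -0.02264373],
       [ 0.46161665,  0.41469887, -0.78417786],
       [-0.55857483, -0.55085553, -0.62012284]]), 't': array([ 0.42337303, -0.20312542,  1.54686264])}
side {'fx': 397.65817095508817, 'fy': 397.65817095508817, 'cx': 254.40076192351768, 'cy': 196.36557642355757, 'distortion': array([-0.1084685,  0.       ,  0.       ,  0.       ,  0.       ]), 'R': array([[ 0.86528906, -0.5009373 , -0.01834847],
       [-0.37899362, -0.62981658, -0.67800805],
       [ 0.32808335,  0.5936269 , -0.73482543]]), 't': array([-0.51847846,  0.27239235,  0.98340198])}
{'time_s': 0.1, 'joint_pos': array([-8.45864820e-02,  3.51153474e-01,  1.65235010e+00, -1.32039972e-05,
        1.13909153e+00, -8.46264514e-02]), 'joint_velocities': array([ 0.00066356, -0.00250044, -0.00348907, -0.00048578, -0.00042734,
        0.00018513]), 'effort': array([ 6.21537929e-04, -4.98029208e+01, -2.85706007e+01,  6.99262437e-02,
        2.38850416e-02, -7.56712393e-05]), 'tcp_pos': array([5.49681400e-01, 5.64992377e-05, 2.02874885e-01]), 'tcp_rot': array([ 7.07090605e-01,  7.07122779e-01, -3.27784950e-04, -3.79238323e-04]), 'force': array([-0.06255575, -0.29151987, -0.23742888]), 'ft_torque': array([-0.01355293, -0.00750989,  0.0241026 ]), 'grip_force': 0.0, 'finger_gap': 1.0001213921581835} 0.022
```

View pics/scene0.png

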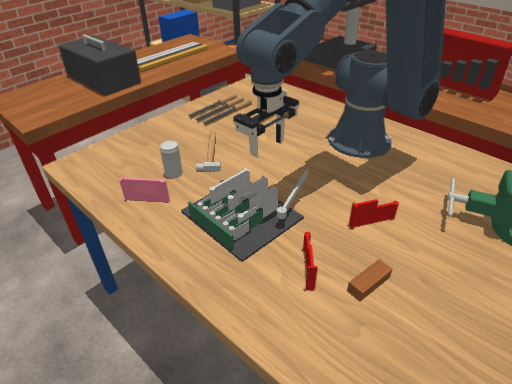

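View pics/side0.png

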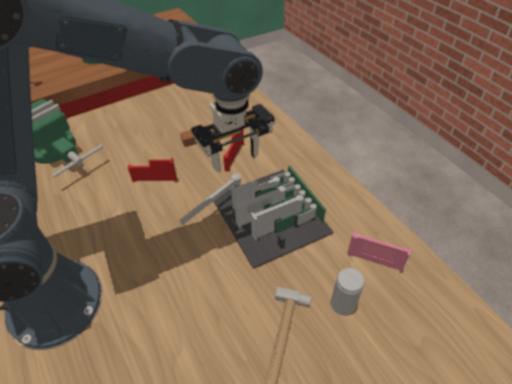

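The scene view shows the rack around (243,213) with three grey panels and the keeper bar at (295,195). The look-alikes are red step-shaped parts at (373,213) and (309,262) and a pink window panel at (145,190). The panels I want are the grey ones in the rack. Next I'll take a close crop.

```bash
python3 - <<'E'
import cv2
a=cv2.imread("pics/scene0.png")[155:260,175:315]; cv2.imwrite("pics/c1.png",cv2.resize(a,None,fx=5.6,fy=5.6,interpolation=2))
a=cv2.imread("pics/side0.png")[155:270,175:335]; cv2.imwrite("pics/c2.png",cv2.resize(a,None,fx=5,fy=5,interpolation=2))
E
```

```text
(no output)
```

View pics/c1.png

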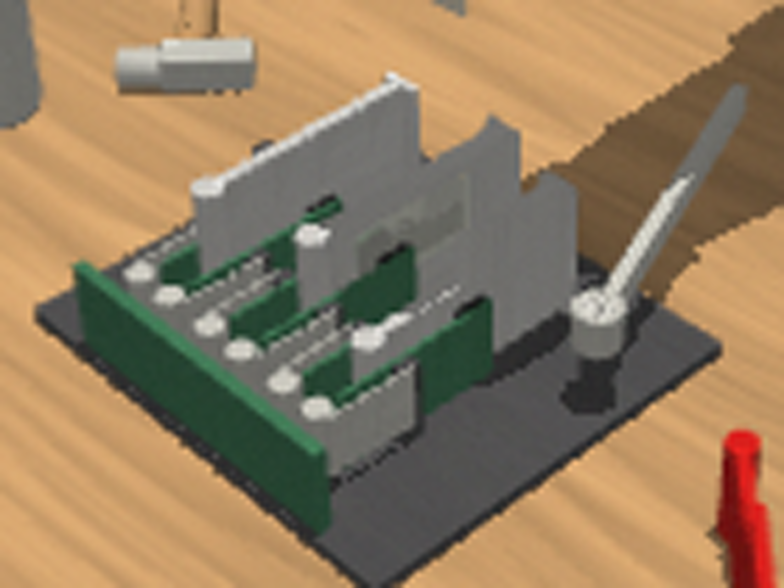

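View pics/c2.png

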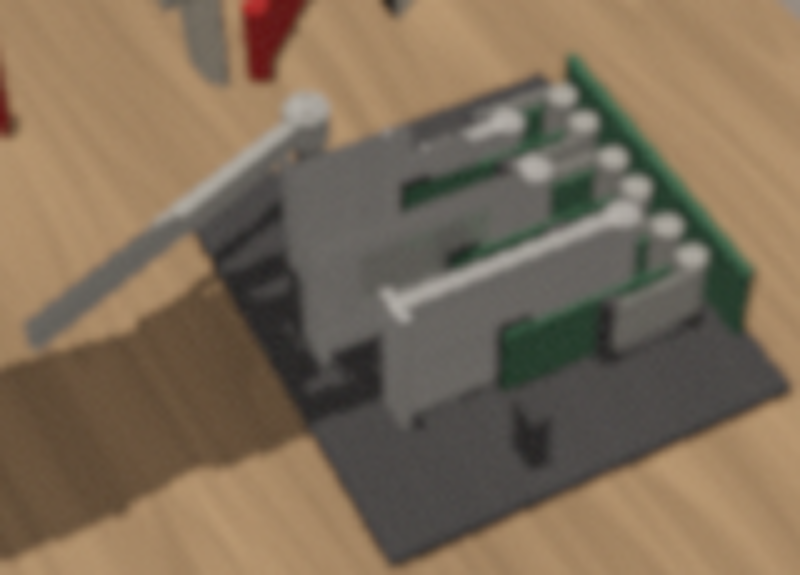

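Panels identified: plain at y=-60, window in the middle and step at y=+60. I'll fit the rack pose from both views.

```bash
cat > h.py <<'E'
from plant import r
import cv2,numpy as np
from scipy.optimize import least_squares
def proj(n,X):
    c=r.get_calibration(n);K=np.array([[c["fx"],0,c["cx"]],[0,c["fy"],c["cy"]],[0,0,1]])
    return cv2.projectPoints(np.array(X,float).reshape(-1,1,3),cv2.Rodrigues(c["R"])[0],c["t"],K,c["distortion"])[0].reshape(-1,2)
def ray(n,px,z):
    c=r.get_calibration(n);K=np.array([[c["fx"],0,c["cx"]],[0,c["fy"],c["cy"]],[0,0,1]])
    u=cv2.undistortPoints(np.array(px,float).reshape(1,1,2),K,c["distortion"]).ravel()
    d=c["R"].T@np.r_[u,1];o=-c["R"].T@c["t"];return (o+d*(z-o[2])/d[2])
S=lambda x,y:(175+(x+.5)/5.6-.5,155+(y+.5)/5.6-.5)
D=lambda x,y:(175+(x+.5)/5-.5,155+(y+.5)/5-.5)
def W(p,X):
    X=np.atleast_2d(np.array(X,float))/1000;c,s=np.cos(p[2]),np.sin(p[2])
    return np.c_[p[0]+c*X[:,0]-s*X[:,1],p[1]+s*X[:,0]+c*X[:,1],X[:,2]]
def L(p,w):
    c,s=np.cos(p[2]),np.sin(p[2]);d=np.array(w[:2])-p[:2];return 1000*np.array([c*d[0]+s*d[1],-s*d[0]+c*d[1]])
E
python3 - <<'E'
from h import *
s=[((87,145,10),S(375,588)),((-168,145,10),S(720,348)),((87,-145,10),S(37,312)),((-88,125,70),S(600,302)),((58,60,62),S(301,394)),((58,0,62),S(225,338)),((58,-60,62),S(155,283))]
d=[((-168,-145,10),D(395,563)),((87,-145,10),D(787,385)),((-88,125,70),D(305,105)),((58,60,62),D(573,108)),((58,0,62),D(624,172)),((58,-60,62),D(680,241))]
def f(p): return np.r_[(proj("scene",W(p,[a for a,_ in s]))-[b for _,b in s]).ravel(),(proj("side",W(p,[a for a,_ in d]))-[b for _,b in d]).ravel()]
q=least_squares(f,[.6,0,0],loss="soft_l1");p=q.x;print(p);print(f(p).reshape(-1,2).round(1).tolist())
np.save("p.npy",p)
for n,px,z in [("plain",(S(207,187),D(628,212)),.105),("win",(S(312,235),D(533,168)),.095),("step",(S(368,340),D(508,120)),.072),("bar_end",(S(742,90),D(38,325)),.07)]:
    a=[L(p,ray(m,x,z)).round() for m,x in zip(("scene","side"),px)];print(n,a)
for n,l in (("hinge",(-88,125,60)),("mouth",(-62,0,60))):print(n,W(p,l))
E
```

```text
[ 0.67057261 -0.03593335 -0.05923104]
[[0.0, 0.4], [0.6, -0.8], [-0.9, -0.4], [-0.3, 1.6], [-0.1, 0.5], [0.1, 0.3], [-0.0, 0.5], [-1.3, 0.2], [1.6, -0.1], [-0.1, 1.3], [-0.3, 0.1], [-0.1, 0.2], [-0.3, 0.0]]
plain [array([ 17., -61.]), array([ 21., -60.])]
win [array([-4., -1.]), array([-3.,  1.])]
step [array([13., 60.]), array([14., 61.])]
bar_end [array([-290.,   49.]), array([-285.,   43.])]
hinge [[0.59012648 0.09405673 0.06      ]]
mouth [[ 0.60868134 -0.03226317  0.06      ]]
```

Call:
carry_out(deltas=[[0,[0,0,0],0.59],[0,[0,-0.9,0],0],[0,[0,-0.9,0],0],[0,[0,-0.85,0],0],[0,[0,0,0.9],0],[0,[0,0,0.9],0],[0,[0,0,0.9],0],[0,[0,0,0.87],0]])

```text
time_s: 0.9
tcp_pos: [0.4439, 0.0063, 0.0592]
tcp_rot: [0.728, 0.686, 0.0, 0.0]
force: [0.8, 0.2, 1.1]
finger_gap: 0.362
grip_force: 0.0
```

```bash
cat > st.py <<'E'
from h import *
p=np.load("p.npy");o=r.observe();q=o["tcp_rot"]
from scipy.spatial.transform import Rotation as R
M=R.from_quat(q).as_matrix();print(o["time_s"],"rack",L(p,o["tcp_pos"]).round(1),"z",(o["tcp_pos"][2]*1000).round(1),"F",o["force"].round(1),o["finger_gap"].round(2),"yaw of tool y",np.arctan2(M[1,1],M[0,1]).round(3), "z",M[:,2].round(3))
E
python3 st.py; python3 -c "
from h import *
p=np.load('p.npy')
print('can top',L(p,ray('scene',(170,146),.12)),'hammer',L(p,ray('scene',(208,165),.02)))"
```

```text
can top [ -16.07720128 -328.64142465] hammer [-121.07899268 -268.52650935]Traceback (most recent call last):
  File "st.py", line 4, in <module>
    M=R.from_quat(q).as_matrix();print(o["time_s"],"rack",L(p,o["tcp_pos"]).round(1),"z",(o["tcp_pos"][2]*1000).round(1),"F",o["force"].round(1),o["finger_gap"].round(2),"yaw of tool y",np.arctan2(M[1,1],M[0,1]).round(3), "z",M[:,2].round(3))
                                                                                                                                                 ^^^^^^^^^^^^^^^^^^^^^
AttributeError: 'float' object has no attribute 'round'
```

Call:
carry_out(deltas=[[0,[0,0,0],0],[0,[0.3,0,0],0],[0,[0.45,0,0],0],[0,[0.5,0,0],0],[0,[0.5,0,0],0],[0,[0.5,0,0],0],[0,[0.4,0,0],0],[0,[0,0,0],0]])

```text
time_s: 1.7
tcp_pos: [0.4515, 0.1142, 0.0626]
tcp_rot: [0.727, 0.687, 0.001, 0.001]
force: [-0.8, 0.2, 0.2]
finger_gap: 0.005
grip_force: 0.0
```

```bash
sed -i 's/o\["finger_gap"\].round(2)/o["finger_gap"]/' st.py; python3 st.py; python3 - <<'E'
from h import *
a=r.capture("scene")[100:260,165:345,::-1];cv2.imwrite("pics/c3.png",cv2.resize(a,None,fx=3.7,fy=3.7,interpolation=2))
E
```

```text
1.7 rack [-227.6  136.9] z 62.6 F [-0.8  0.2  0.2] 0.005203242350832629 yaw of tool y -0.057 z [ 0.003  0.001 -1.   ]
```

View pics/c3.png

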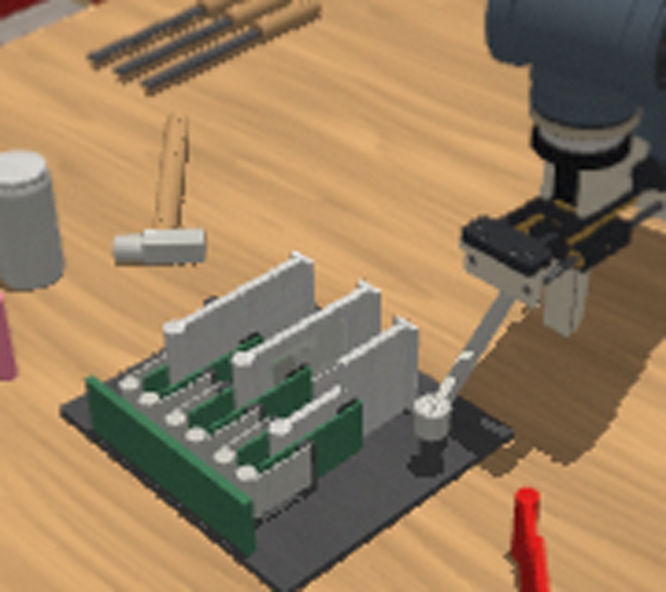

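```bash
python3 - <<'E'
from h import *
p=np.load("p.npy")
f=lambda X:((proj("scene",W(p,X))-[165,100])*3.7).round().tolist()
print("tip",f([(-228,137,40),(-228,137,122)]))
for a in(1.2,1.45,1.6,1.75):print(a,f([(-88-t*np.sin(a),125-t*np.cos(a),70) for t in(0,150,220)]))
a=r.capture("side")[130:290,130:340,::-1];cv2.imwrite("pics/c4.png",cv2.resize(a,None,fx=3.5,fy=3.5,interpolation=2))
g=lambda X:((proj("side",W(p,X))-[130,130])*3.5).round().tolist()
print("tip",g([(-228,137,40),(-228,137,122)]))
for a in(1.2,1.45,1.6,1.75):print(a,g([(-88-t*np.sin(a),125-t*np.cos(a),70) for t in(0,150,220)]))
E
```

```text
tip [[556.0, 364.0], [564.0, 285.0]]
1.2 [[431.0, 407.0], [498.0, 302.0], [525.0, 258.0]]
1.45 [[431.0, 407.0], [538.0, 316.0], [582.0, 277.0]]
1.6 [[431.0, 407.0], [559.0, 327.0], [613.0, 293.0]]
1.75 [[431.0, 407.0], [578.0, 340.0], [642.0, 311.0]]
tip [[215.0, 235.0], [201.0, 166.0]]
1.2 [[369.0, 164.0], [239.0, 264.0], [172.0, 315.0]]
1.45 [[369.0, 164.0], [212.0, 238.0], [134.0, 275.0]]
1.6 [[369.0, 164.0], [202.0, 221.0], [120.0, 248.0]]
1.75 [[369.0, 164.0], [195.0, 202.0], [112.0, 221.0]]
```

View pics/c4.png

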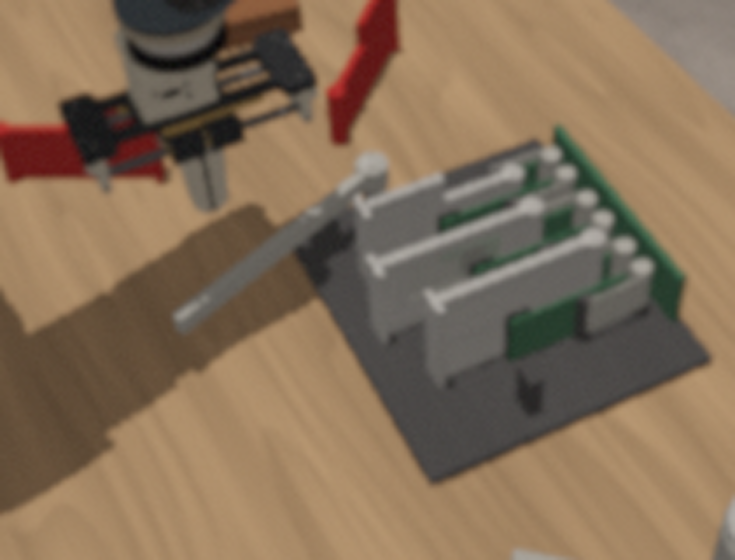

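```bash
python3 - <<'E'
from h import *
for z in(.16,.181,.2,.22,.24):print(z,[proj(n,[(.605,0,z),(.495,0,z)]).round().tolist() for n in("scene","side")])
print(r.tip_reach,r.observe()["tcp_pos"],r.observe()["joint_pos"])
a=cv2.imread("pics/scene0.png")[80:175,220:310];b=cv2.imread("pics/side0.png")[95:180,190:280]
cv2.imwrite("pics/c5.png",np.hstack([cv2.resize(a,(396,418),interpolation=2),cv2.resize(b,(396,374),interpolation=2)] if 0 else [cv2.resize(a,(378,399),interpolation=2),cv2.resize(b,(378,399),interpolation=2)]))
E
```

```text
0.16 [[[253.0, 174.0], [279.0, 158.0]], [[255.0, 172.0], [218.0, 187.0]]]
0.181 [[[253.0, 168.0], [279.0, 152.0]], [[255.0, 166.0], [218.0, 181.0]]]
0.2 [[[253.0, 163.0], [279.0, 147.0]], [[255.0, 161.0], [217.0, 176.0]]]
0.22 [[[253.0, 157.0], [279.0, 141.0]], [[255.0, 155.0], [216.0, 170.0]]]
0.24 [[[253.0, 150.0], [279.0, 135.0]], [[255.0, 149.0], [216.0, 164.0]]]
0.022 [0.45103286 0.11255588 0.06191269] [ 1.44400294e-01  4.13768065e-01  1.98542899e+00 -9.48176435e-05
  7.40267052e-01  2.02341850e-01]
```

View pics/c5.png

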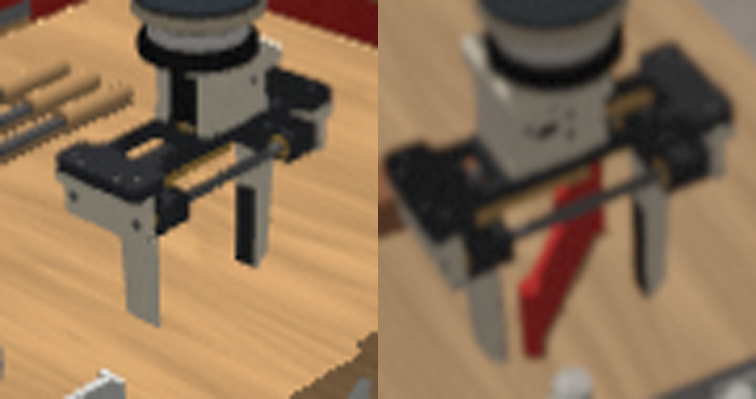

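The side crop shows the bar unmoved at 1.2 rad: its end is at (180,325), and the fingertips are at (210,205). So the fingertips passed over the bar. Both views put them about 32 mm higher than tcp_pos and tip_reach imply, with x and y agreeing. I'll go back over the bar, then go lower and check the force.

Call:
carry_out(deltas=[[0,[0,0,-0.6],0],[0,[-0.9,0,0],0],[0,[-0.9,0,0],0],[0,[-0.9,0,0],0],[0,[0,0,0.8],0],[0,[0,0,0.6],0],[0,[0,0,0.1],0],[0,[0,0,0],0]])

```text
time_s: 2.6
tcp_pos: [0.444, 0.004, 0.0249]
tcp_rot: [0.728, 0.686, -0.0, -0.0]
force: [0.8, 0.6, 0.4]
finger_gap: 0.006
grip_force: 0.0
```

```bash
python3 st.py; python3 - <<'E'
from h import *
p=np.load("p.npy")
o=r.observe();x,y,z=o["tcp_pos"]
out=[]
for n in("scene","side"):
    q=proj(n,[(x,y,z+.01)])[0].round().astype(int);print(n,q,[proj(n,[(x,y,z+d)])[0].round(1).tolist() for d in(-.022,0,.01,.02,.04)])
    a=r.capture(n)[q[1]-40:q[1]+30,q[0]-35:q[0]+35,::-1];out.append(cv2.resize(a,(390,390),interpolation=2))
cv2.imwrite("pics/c6.png",np.hstack(out))
E
```

```text
2.6 rack [-228.6   26.4] z 24.9 F [0.8 0.6 0.4] 0.006279259289584149 yaw of tool y -0.059 z [-0.001  0.    -1.   ]
scene [289 184] [[288.7, 191.9], [288.9, 186.7], [289.0, 184.3], [289.1, 181.8], [289.4, 176.9]]
side [205 224] [[206.5, 231.4], [205.7, 226.6], [205.3, 224.3], [204.9, 222.1], [204.1, 217.5]]
```

View pics/c6.png

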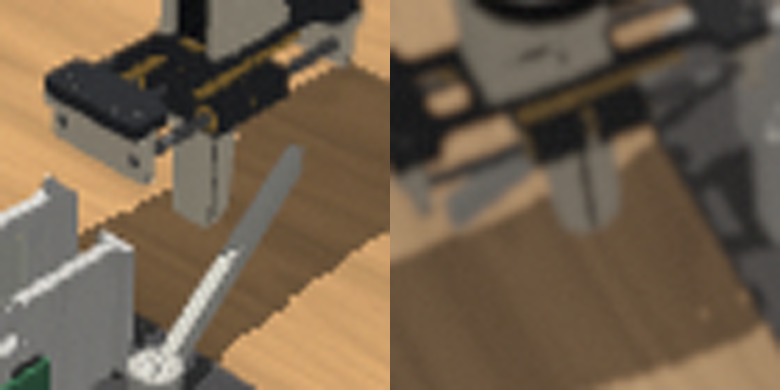

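The tips are now at z≈33, below the bar, and on its inner side. Pushing the bar outwards.

Call:
carry_out(deltas=[[0,[0.5,0,0],0],[0,[0.45,0,0],0],[0,[0.45,0,0],0],[0,[0.45,0,0],0],[0,[0.45,0,0],0],[0,[0.4,0,0],0],[0,[0,0,0],0],[0,[-0.3,0,0],0]])

```text
time_s: 3.5
tcp_pos: [0.4501, 0.1004, 0.0253]
tcp_rot: [0.727, 0.687, 0.001, 0.0]
force: [0.4, -0.3, 0.4]
finger_gap: 0.006
grip_force: 0.0
```

```bash
python3 st.py; python3 - <<'E'
from h import *
p=np.load("p.npy")
for z in (80,90,100,110,120,130): print(z,proj("scene",W(p,[(-134,63,z),(-134,-11,z)])).round(1).tolist())
f=lambda X:((proj("scene",W(p,X))-[165,100])*3.3).round().tolist()
for a in(1.2,1.45,1.6,1.75):print(a,f([(-88-t*np.sin(a),125-t*np.cos(a),70) for t in(0,150,220)]))
a=r.capture("scene")[100:260,165:345,::-1];cv2.imwrite("pics/c7.png",cv2.resize(a,None,fx=3.3,fy=3.3,interpolation=2))
E
```

```text
3.5 rack [-228.1  123. ] z 25.3 F [ 0.4 -0.3  0.4] 0.005969015132770512 yaw of tool y -0.057 z [ 0.001  0.    -1.   ]
80 [[277.1, 190.9], [260.1, 180.5]]
90 [[277.2, 188.3], [260.1, 177.9]]
100 [[277.2, 185.7], [260.1, 175.3]]
110 [[277.3, 183.0], [260.0, 172.7]]
120 [[277.4, 180.3], [260.0, 170.1]]
130 [[277.4, 177.6], [259.9, 167.4]]
1.2 [[384.0, 363.0], [444.0, 269.0], [469.0, 230.0]]
1.45 [[384.0, 363.0], [479.0, 281.0], [519.0, 247.0]]
1.6 [[384.0, 363.0], [499.0, 291.0], [547.0, 261.0]]
1.75 [[384.0, 363.0], [516.0, 303.0], [572.0, 277.0]]
```

View pics/c7.png

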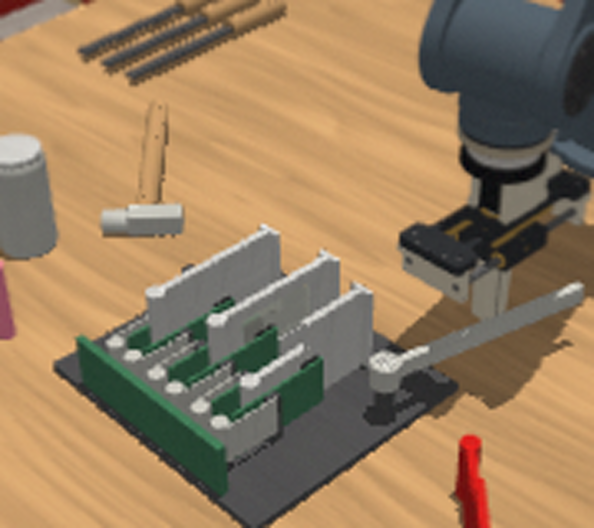

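The bar is now at about 1.8 rad, with its end at (578,290), and the gripper body clears the panel tops. Next I'll push the step panel at y=+60.

Call:
carry_out(deltas=[[0,[-0.8,0,0],0],[0,[-0.78,0,0],0],[0,[0,0.7,0],0],[0,[0,0.7,0],0],[0,[0,0.5,0],0],[0,[0,0.4,0],0],[0,[0,0.35,0],0],[0,[0,0,0],0]])

```text
time_s: 4.35
tcp_pos: [0.5528, 0.0293, 0.0248]
tcp_rot: [0.728, 0.685, 0.0, 0.0]
force: [0.0, -0.2, -0.2]
finger_gap: 0.009
grip_force: 0.0
```

```bash
python3 st.py
```

```text
4.35 rack [-121.4   58.1] z 24.8 F [ 0.  -0.2 -0.2] 0.00874926980001072 yaw of tool y -0.06 z [ 0.001 -0.    -1.   ]
```

Call:
carry_out(deltas=[[0,[0.04,0.15,0],0],[0,[0,0.15,0],0],[0,[0,0.15,0],0],[0,[0,0.1,0],0],[0,[0,0.1,0],0],[0,[0,0,0],0],[0,[0,0,0],0],[0,[0,0,0],0]])

```text
time_s: 5.15
tcp_pos: [0.5777, 0.0308, 0.0244]
tcp_rot: [0.728, 0.686, -0.0, -0.0]
force: [-2.1, -0.2, -0.8]
finger_gap: 0.003
grip_force: 1.1
```

```bash
python3 st.py
```

```text
5.15 rack [-96.7  61.1] z 24.4 F [-2.1 -0.2 -0.8] 0.003171019122293456 yaw of tool y -0.059 z [-0. -0. -1.]
```

Call:
carry_out(deltas=[[0,[0,0.1,0],0],[0,[0,0.1,0],0],[0,[0,0,0],0],[0,[0,0,0],0],[0,[0,0,0],0],[0,[0,0,0],0],[0,[0,0,0],0],[0,[0,0,0],0]])

```text
time_s: 5.95
tcp_pos: [0.5822, 0.0306, 0.0244]
tcp_rot: [0.728, 0.686, -0.003, -0.003]
force: [-24.9, 0.5, 17.5]
finger_gap: 0.005
grip_force: 13.2
```

Call:
carry_out(deltas=[[0,[0,0.1,0],0],[0,[0,0,0],0],[0,[0,0,0],0],[0,[0,0,0],0],[0,[0,0,0],0],[0,[0,0,0],0],[0,[0,0,0],0],[0,[0,0,0],0]])

```text
time_s: 6.75
tcp_pos: [0.5817, 0.0307, 0.0244]
tcp_rot: [0.727, 0.686, -0.006, -0.006]
force: [-52.3, 1.3, 37.8]
finger_gap: 0.004
grip_force: 27.5
```

```bash
python3 st.py
```

```text
6.75 rack [-92.6  61.3] z 24.4 F [-52.3   1.3  37.8] 0.003765344274993533 yaw of tool y -0.059 z [-0.018  0.001 -1.   ]
```

The step panel is home: the tool stopped at x=-92.6, exactly as expected. I'll back off and move to the middle channel.

Call:
carry_out(deltas=[[0,[0,-0.9,0],0],[0,[0,-0.9,0],0],[0,[0,-0.9,0],0],[0,[-0.8,0,0],0],[0,[-0.73,0,0],0],[0,[0,0.5,0],0],[0,[0,0.5,0],0],[0,[0,0,0],0]])

```text
time_s: 7.55
tcp_pos: [0.521, -0.0275, 0.025]
tcp_rot: [0.728, 0.686, 0.001, 0.001]
force: [0.1, 0.6, 0.1]
finger_gap: 0.003
grip_force: 0.0
```

```bash
python3 st.py
```

```text
7.55 rack [-149.8   -0.5] z 25.0 F [0.1 0.6 0.1] 0.003167666273282283 yaw of tool y -0.059 z [ 0.004 -0.001 -1.   ]
```

Call:
carry_out(deltas=[[0,[0,0.4,0],0],[0,[0,0.35,0],0],[0,[0,0.15,0],0],[0,[0,0.15,0],0],[0,[0,0.15,0],0],[0,[0,0.1,0],0],[0,[0,0.1,0],0],[0,[0,0,0],0]])

```text
time_s: 8.35
tcp_pos: [0.5737, -0.0301, 0.0244]
tcp_rot: [0.728, 0.686, -0.0, -0.0]
force: [-3.0, -0.6, 3.0]
finger_gap: 0.002
grip_force: 1.5
```

Call:
carry_out(deltas=[[0,[0,0.08,0],0],[0,[0,0,0],0],[0,[0,0,0],0],[0,[0,0,0],0],[0,[0,0,0],0],[0,[0,0,0],0],[0,[0,0,0],0],[0,[0,0,0],0]])

```text
time_s: 9.15
tcp_pos: [0.5774, -0.0304, 0.0245]
tcp_rot: [0.728, 0.686, -0.0, -0.0]
force: [-1.5, -0.1, -0.4]
finger_gap: 0.006
grip_force: 0.9
```

```bash
python3 st.py
```

```text
9.15 rack [-93.4  -0. ] z 24.5 F [-1.5 -0.1 -0.4] 0.006322938508557702 yaw of tool y -0.059 z [-0.  0. -1.]
```

Call:
carry_out(deltas=[[0,[0,0.07,0],0],[0,[0,0,0],0],[0,[0,0,0],0],[0,[0,0,0],0],[0,[0,0,0],0],[0,[0,0,0],0],[0,[0,0,0],0],[0,[0,0,0],0]])

```text
time_s: 9.95
tcp_pos: [0.5789, -0.0305, 0.0244]
tcp_rot: [0.728, 0.686, -0.001, -0.001]
force: [-10.2, 0.5, 5.3]
finger_gap: 0.01
grip_force: 5.1
```

Call:
carry_out(deltas=[[0,[0,-0.9,0],0],[0,[0,-0.9,0],0],[0,[0,-0.4,0],0],[0,[-0.8,0,0],0],[0,[-0.7,0,0],0],[0,[0,0.5,0],0],[0,[0,0.5,0],0],[0,[0,0,0],0]])

```text
time_s: 10.75
tcp_pos: [0.5312, -0.0883, 0.025]
tcp_rot: [0.728, 0.686, 0.001, 0.001]
force: [-0.5, 0.1, -0.1]
finger_gap: 0.001
grip_force: 0.0
```

```bash
python3 st.py
```

```text
10.75 rack [-136.1  -60.5] z 25.0 F [-0.5  0.1 -0.1] 0.0012727872204639646 yaw of tool y -0.059 z [ 0.003 -0.001 -1.   ]
```

Window panel is home. Next is the plain panel.

Call:
carry_out(deltas=[[0,[0,0.25,0],0],[0,[0,0.2,0],0],[0,[0,0.15,0],0],[0,[0,0.15,0],0],[0,[0,0.15,0],0],[0,[0,0.15,0],0],[0,[0,0,0],0],[0,[0,0,0],0]])

```text
time_s: 11.55
tcp_pos: [0.5709, -0.0901, 0.0245]
tcp_rot: [0.728, 0.686, 0.0, 0.0]
force: [0.5, 0.6, 0.4]
finger_gap: 0.004
grip_force: 0.0
```

Call:
carry_out(deltas=[[0,[0,0.08,0],0],[0,[0,0,0],0],[0,[0,0,0],0],[0,[0,0,0],0],[0,[0,0,0],0],[0,[0,0,0],0],[0,[0,0,0],0],[0,[0,0,0],0]])

```text
time_s: 12.35
tcp_pos: [0.5739, -0.0904, 0.0245]
tcp_rot: [0.728, 0.686, 0.0, 0.0]
force: [-0.3, 0.1, -0.9]
finger_gap: 0.006
grip_force: 0.0
```

```bash
python3 st.py
```

```text
12.35 rack [-93.3 -60.1] z 24.5 F [-0.3  0.1 -0.9] 0.005639438360894571 yaw of tool y -0.059 z [ 0. -0. -1.]
```

Call:
carry_out(deltas=[[0,[0,0.07,0],0],[0,[0,0,0],0],[0,[0,0.03,0],0],[0,[0,0,0],0],[0,[0,0,0],0],[0,[0,0,0],0],[0,[0,0,0],0],[0,[0,0,0],0]])

```text
time_s: 13.15
tcp_pos: [0.5744, -0.0902, 0.0244]
tcp_rot: [0.728, 0.686, -0.002, -0.003]
force: [-22.3, 0.8, 15.9]
finger_gap: 0.004
grip_force: 11.6
```

```bash
python3 st.py
```

```text
13.15 rack [-92.8 -59.9] z 24.4 F [-22.3   0.8  15.9] 0.004477824274582079 yaw of tool y -0.059 z [-0.008  0.001 -1.   ]
```

All three panels are home. Before swinging the bar shut I'll check where the red parts stand, then back off, lift and cross over the bar.

Call:
carry_out(deltas=[[0,[0,-0.9,0],0],[0,[0,-0.9,0],0],[0,[0,-0.9,-0.9],0],[0,[0,-0.4,-0.75],0],[0,[0.9,0,0],0],[0,[0.9,0,0],0],[0,[0.9,0,0],0],[0,[0,0,0],0]])

```text
time_s: 13.95
tcp_pos: [0.4613, 0.0273, 0.0901]
tcp_rot: [0.727, 0.687, 0.0, 0.0]
force: [0.2, -0.8, 0.7]
finger_gap: 0.007
grip_force: 0.0
```

```bash
python3 st.py; python3 - <<'E'
from h import *
p=np.load("p.npy")
for q in((352,224),(395,220),(312,287),(305,240)):print(q,L(p,ray("scene",q,0.03)).round())
f=lambda n,X,o,s:((proj(n,W(p,X))-o)*s).round().tolist()
im=[]
for n,x,y in(("scene",170,140),("side",150,140)):
    a=r.capture(n)[y:y+120,x:x+150,::-1];im.append(cv2.resize(a,None,fx=2.65*1.0,fy=2.65*1.0,interpolation=2))
    print(n,[f(n,[(66,yy,z)],[x,y],2.65) for yy,z in((-60,105),(0,95),(60,72))])
    for a in(1.6,1.75,1.9):print(a,f(n,[(-88-220*np.sin(a),125-220*np.cos(a),70)],[x,y],2.65))
cv2.imwrite("pics/c8.png",np.hstack(im))
E
```

```text
13.95 rack [-212.7   50.7] z 90.1 F [ 0.2 -0.8  0.7] 0.007399181405257564 yaw of tool y -0.056 z [ 0.001  0.    -1.   ]
(352, 224) [-223.  280.]
(395, 220) [-328.  360.]
(312, 287) [ 33. 346.]
(305, 240) [-77. 227.]
scene [[[76.0, 147.0]], [[110.0, 180.0]], [[148.0, 223.0]]]
1.6 [[426.0, 103.0]]
1.75 [[446.0, 117.0]]
1.9 [[464.0, 131.0]]
side [[[435.0, 136.0]], [[404.0, 107.0]], [[375.0, 88.0]]]
1.6 [[38.0, 161.0]]
1.75 [[32.0, 141.0]]
1.9 [[30.0, 119.0]]
```

View pics/c8.png

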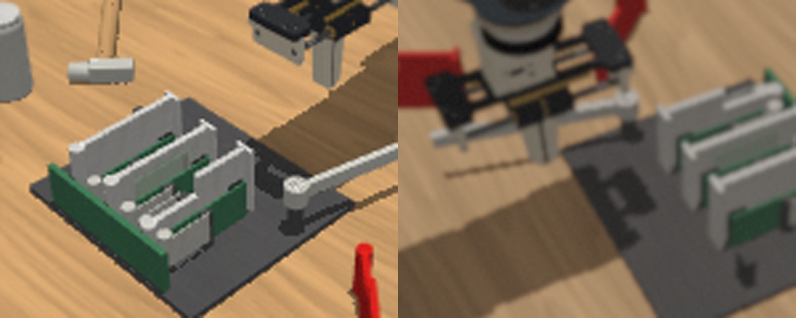

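The crop shows the three hems at their predicted home pixels, (76,147), (110,180) and (148,223), and the bar at about 1.8 rad. Moving to the outside of the bar and down.

Call:
carry_out(deltas=[[0,[0.9,0,0],0],[0,[0.9,0,0],0],[0,[0.9,0,0],0],[0,[0.85,0,0],0],[0,[0,0,0.9],0],[0,[0,0,0.72],0],[0,[0,0,0],0],[0,[0,0,0],0]])

```text
time_s: 14.85
tcp_pos: [0.4698, 0.1654, 0.0255]
tcp_rot: [0.728, 0.686, -0.0, -0.0]
force: [-0.3, 0.5, 0.4]
finger_gap: 0.005
grip_force: 0.0
```

```bash
python3 st.py; python3 - <<'E'
import numpy as np
h=9
for a in(1.7,1.45,1.2,1.0,.8,.6,.4,.2,0):
    n=np.array([-np.cos(a),np.sin(a)]);u=np.array([-np.sin(a),-np.cos(a)])
    hx=17.5*abs(n[0])+h*abs(n[1]);print(a,(np.array([-88,125])+140*u+(5+hx)*n).round())
E
```

```text
14.85 rack [-212.3  189.1] z 25.5 F [-0.3  0.5  0.4] 0.004853846281281585 yaw of tool y -0.06 z [-0.001 -0.    -1.   ]
1.7 [-225.  159.]
1.45 [-229.  124.]
1.2 [-226.   93.]
1.0 [-218.   68.]
0.8 [-205.   44.]
0.6 [-187.   23.]
0.4 [-165.    6.]
0.2 [-139.   -7.]
0 [-110.  -15.]
```

Call:
carry_out(deltas=[[0,[-0.38,-0.16,0],0],[0,[-0.38,-0.16,0],0],[0,[-0.44,-0.05,0],0],[0,[-0.44,-0.05,0],0],[0,[-0.39,0.04,0],0],[0,[-0.39,0.04,0],0],[0,[-0.31,0.1,0],0],[0,[-0.31,0.1,0],0]])

```text
time_s: 15.65
tcp_pos: [0.4569, 0.0438, 0.0257]
tcp_rot: [0.728, 0.686, 0.0, 0.0]
force: [0.8, 2.2, -0.1]
finger_gap: 0.009
grip_force: 0.5
```

Call:
carry_out(deltas=[[0,[-0.3,0.16,0],0],[0,[-0.3,0.16,0],0],[0,[-0.26,0.23,0],0],[0,[-0.26,0.23,0],0],[0,[-0.21,0.28,0],0],[0,[-0.21,0.28,0],0],[0,[0,0,0],0],[0,[0,0,0],0]])

```text
time_s: 16.45
tcp_pos: [0.5066, -0.0195, 0.0249]
tcp_rot: [0.728, 0.686, -0.0, -0.0]
force: [0.1, 0.3, -0.3]
finger_gap: 0.0
grip_force: 0.0
```

```bash
python3 st.py; python3 - <<'E'
from h import *
p=np.load("p.npy")
f=lambda n,X,o,s:((proj(n,W(p,X))-o)*s).round().tolist()
im=[]
for n,x,y in(("scene",170,140),("side",190,140)):
    a=r.capture(n)[y:y+120,x:x+150,::-1];im.append(cv2.resize(a,None,fx=2.65,fy=2.65,interpolation=2))
    for a in(0,.2,.4,.6):print(n,a,f(n,[(-88-220*np.sin(a),125-220*np.cos(a),70)],[x,y],2.65))
cv2.imwrite("pics/c9.png",np.hstack(im))
E
```

```text
16.45 rack [-164.6    6.7] z 24.9 F [ 0.1  0.3 -0.3] 0.0004995151141604821 yaw of tool y -0.059 z [-0. -0. -1.]
scene 0 [[163.0, 101.0]]
scene 0.2 [[193.0, 87.0]]
scene 0.4 [[225.0, 78.0]]
scene 0.6 [[259.0, 72.0]]
side 0 [[213.0, 235.0]]
side 0.2 [[172.0, 248.0]]
side 0.4 [[128.0, 255.0]]
side 0.6 [[83.0, 254.0]]
```

View pics/c9.png

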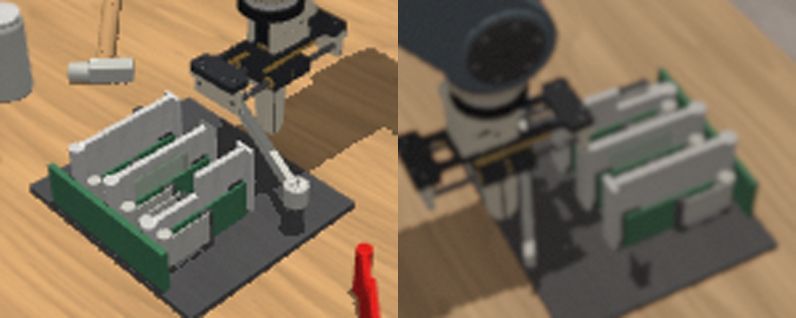

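The bar is at about 0.4 rad, its end at (530,258), and tracking well. I'll finish closing it.

Call:
carry_out(deltas=[[0,[-0.16,0.33,0],0],[0,[-0.16,0.33,0],0],[0,[-0.07,0.22,0],0],[0,[-0.07,0.22,0],0],[0,[-0.06,0.2,0],0],[0,[0,0,0],0],[0,[0,0,0],0],[0,[0,0,0],0]])

```text
time_s: 17.35
tcp_pos: [0.557, -0.0431, 0.025]
tcp_rot: [0.728, 0.686, -0.0, -0.0]
force: [-0.6, 0.2, -0.1]
finger_gap: 0.003
grip_force: 0.0
```

Call:
carry_out(deltas=[[0,[0,0.06,0],0],[0,[0,0,0],0],[0,[0,0,0],0],[0,[0,0,0],0],[0,[0,0,0],0],[0,[0,0,0],0],[0,[0,0,0],0],[0,[0,0,0],0]])

```text
time_s: 18.15
tcp_pos: [0.5597, -0.0434, 0.0251]
tcp_rot: [0.728, 0.686, 0.0, 0.0]
force: [0.1, 0.2, -0.2]
finger_gap: 0.001
grip_force: 0.0
```

```bash
python3 st.py
```

```text
18.15 rack [-110.2  -14.1] z 25.1 F [ 0.1  0.2 -0.2] 0.0006570384634860288 yaw of tool y -0.059 z [ 0.  0. -1.]
```

Call:
carry_out(deltas=[[0,[0,0.05,0],0],[0,[0,0,0],0],[0,[0,0.03,0],0],[0,[0,0,0],0],[0,[0,0,0],0],[0,[0,0,0],0],[0,[0,0,0],0],[0,[0,0,0],0]])

```text
time_s: 18.95
tcp_pos: [0.5616, -0.0436, 0.025]
tcp_rot: [0.728, 0.686, -0.001, -0.001]
force: [-7.9, -0.4, 5.0]
finger_gap: 0.007
grip_force: 4.0
```

```bash
python3 st.py
```

```text
18.95 rack [-108.3  -14.1] z 25.0 F [-7.9 -0.4  5. ] 0.007131346448947645 yaw of tool y -0.059 z [-0.003  0.    -1.   ]
```

The bar is against its stop: 7.9 N, against about 0.9 N from friction. Backing off, lifting and checking.

Call:
carry_out(deltas=[[0,[0,-0.5,0],0],[0,[0,-0.9,0],0],[0,[0,-0.9,0],0],[0,[0,-0.9,-0.5],0],[0,[0,0,-0.9],0],[0,[0,0,-0.9],0],[0,[0,0,0],0],[0,[0,0,0],0]])

```text
time_s: 19.75
tcp_pos: [0.4356, -0.0361, 0.1174]
tcp_rot: [0.728, 0.686, 0.001, 0.001]
force: [-0.3, -0.3, -0.7]
finger_gap: 0.003
grip_force: 0.0
```

```bash
python3 st.py; python3 - <<'E'
from h import *
p=np.load("p.npy")
f=lambda n,X,o,s:((proj(n,W(p,X))-o)*s).round().tolist()
im=[]
for n,x,y in(("scene",190,155),("side",210,150)):
    a=r.capture(n)[y:y+110,x:x+120,::-1];im.append(cv2.resize(a,None,fx=3.3,fy=3.3,interpolation=2))
    for a in(0,.06,.12):print(n,a,f(n,[(-88-220*np.sin(a),125-220*np.cos(a),70)],[x,y],3.3))
    print([f(n,[(66,yy,z)],[x,y],3.3) for yy,z in((-60,105),(0,95),(60,72))])
cv2.imwrite("pics/c10.png",np.hstack(im))
E
```

```text
19.75 rack [-234.6  -14.1] z 117.4 F [-0.3 -0.3 -0.7] 0.003206299135524207 yaw of tool y -0.059 z [ 0.002 -0.    -1.   ]
scene 0 [[137.0, 76.0]]
scene 0.06 [[148.0, 70.0]]
scene 0.12 [[159.0, 65.0]]
[[[28.0, 134.0]], [[71.0, 174.0]], [[118.0, 228.0]]]
side 0 [[200.0, 260.0]]
side 0.06 [[185.0, 266.0]]
side 0.12 [[170.0, 271.0]]
[[[344.0, 136.0]], [[305.0, 100.0]], [[269.0, 76.0]]]
```

View pics/c10.png

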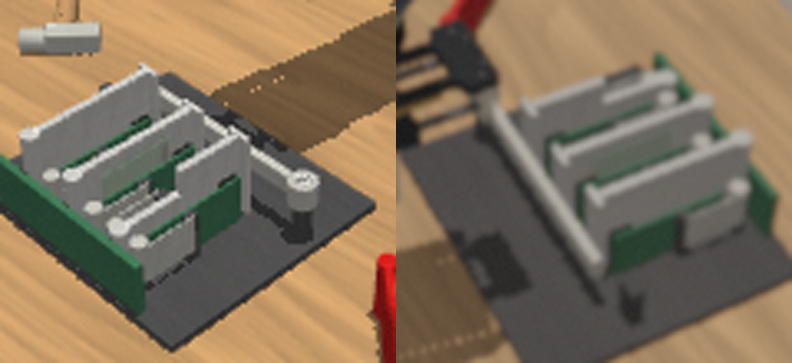

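The bar end in the side crop is at about (600,262), which is 204 in that half against 200 predicted for 0 rad, so the bar is shut. The hems are at their home pixels and the robot is clear. Handing in.

```bash
python3 -c "
from plant import r
print(r.job_done())"
```

```text
the job is handed in; nothing more can be done
None
```

I handed the job in at about 20 s: all three panels looked fully home and the keeper bar shut in the last camera check, and the hammer, offcut and can were never touched; no verdict came back.

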